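# Thread a slider round a bent drying rail

## Task

Pick up the yellow drilled slider, thread it grip tab up onto the open end of the bent drying rail and slide it round the bend, and with it push the red stop sleeve all the way home against the collar at the post. Ease it along without forcing it when it binds, then let go so that the slider is left hanging upright on the far leg, and do not disturb the ink tin, the whetstone or the tape roll.

Things in the scene. Friction and masses are not known exactly. Their poses are not given: they have to be found in the camera images.
- rail: Fixed level steel rod, 9 mm thick, axis 100 mm above the table; it does not give. Origin: on the table under the rod's open rounded end; x points along the straight first leg into the rail, y to its left, z up. From the open end: 40 mm straight along x, a bend to the left (to +y), then the straight far leg to a post. Nothing of it is higher than 114 mm.
- bend_centre (a point): Centre of the bend, at rod height: x 40, y 70, z 100 mm in the rail's frame. The rod's axis bends about it on a 70 mm radius. The rod was bent by hand: the bend's angle lies anywhere from 40 to 78 degrees, differs each time and is not measured; it must be seen or felt.
- sleeve (a joint): Red stop sleeve on the far leg, 21 mm across, 18 mm long. Value: how far it is pushed towards the post; at 0 its near face is 80 mm past the end of the bend, at 0.020 m it is home on the dark fixed collar (20 mm across) at the post. Starts at 0 to 6 mm; all but the sleeve is bare rod. Stiff: moves at about 4 N (more if pushed fast), stays where left.
- slider: Loose slider, about 0.12 kg, standing on the table. Origin: centre of its underside; z up, x along its bore, same both ways round. Steel foot 30 x 36 x 8 mm; yellow eye block 16 (x) x 34 (y) mm, 8 to 42 mm up, drilled through along x; on top a grip tab 16 (x) x 14 (y) mm, 41 to 81 mm up, to be gripped across its 14 mm. Bottom-heavy: hangs upright on the rod.
- eye (a point): Centre of the slider's 13 mm through bore (2 mm play each side on the rod), 25 mm above its underside; x along the bore, z up.
- ink_tin: Round ink tin with a red label, 65 mm across, 37 mm high; origin at the centre of its underside. Bystander.
- whetstone: Two-tone sharpening stone 40 x 110 x 17 mm (length along its y); origin at the centre of its underside. Bystander.
- tape_roll: Roll of masking tape lying flat, 92 mm across, 24 mm high; origin at the centre of its underside. Bystander.

How it is judged (in metres and radians):
On the way, in this order (a step that is already met when the one before it is completed fails the run):
1. the slider is threaded on the first leg of the rod (x of eye in the frame of rail between 0.012 and 0.045 m and y of eye in the frame of rail between -0.006 and 0.006 m and z of eye in the frame of rail between 0.094 and 0.106 m), for 0.1 s.
2. the slider has passed the bend and, pressing on it, has pushed the sleeve home (value of joint sleeve above 0.0175 m and contact force between slider and rail above 0.5 N and y of eye in the frame of rail above 0.055 m), for 0.1 s.
At the end, for the whole second after the job is handed in: The stop sleeve is home (pushed to at least 17.5 of its 20 mm) and the slider hangs still on the far leg beside it, its bore round the rod (113 to 175 mm along and 62 to 158 mm left of the open end in the rail's frame, bore centre 90 to 106 mm above the table), within 25 degrees of upright (value of joint sleeve above 0.0175 m and x of eye in the frame of rail between 0.113 and 0.175 m and y of eye in the frame of rail between 0.062 and 0.158 m and z of eye in the frame of rail between 0.09 and 0.106 m and angle between slider's own z axis and vertical below 0.436 rad and linear speed of slider below 0.03 m/s); the robot touches nothing.
It fails at once if the slider is forced on the rail with more than 20 N (contact force between slider and rail above 20 N).
It fails at once if a bystander is shifted by more than 15 mm (distance of any of ink_tin, whetstone, tape_roll from where it was at the start of the episode above 0.015 m).
It also fails if it takes over 72 s, if anything falls off the work surface, if the arm or the gripper's body presses on something with over 40 N, if the wrist force passes 120 N, or if a joint passes its speed limit or range.

## Robot

A 6-joint arm with a two-finger parallel gripper is mounted at the origin on a cart in front of the work surface, level with it; the furniture and walls round the work are solid. World frame = base frame: x ahead of the robot, y to its left, z up, the work surface at z = 0. Lengths are in mm, angles in rad, forces in N, time in s.
With the tool pointing down it reaches from about 250 to 800 mm from the base axis. Payload 8.5 kg.
Tool frame: the origin (TCP) lies between the finger pads; the fingertips stand 25 mm ahead of it and the grasp point (between the pads) lies 6 mm ahead of it; z points along the fingers, y is the line along which they close (so a half turn about z gives the same grasp; the last joint's range is limited). The gripper opens to 85 mm and grips with 20 to 120 N. Pads are 22 mm wide; open, the fingers measure 114 mm over their backs; the gripper's body (76 mm by 85 mm) begins 54 mm behind the grasp point. The pads swing forward as they close: fully open they stand 13 mm farther back than shut.
Start: joints at [1.326, 0.238, -0.013, 1.319, 0, 1.571], TCP at [127.228, 509.308, 256.276] pointing down, gripper open.
Joint ranges: [-2.66, 2.66], [-1.03, 1.9], [-1.14, 1.46], [-1.82, 2.27], [-1.45, 1.34], [-3.14, 3.14]. Speed limits (rad/s): [2.22, 2.22, 2.79, 3.14, 3.14, 3.14].

## Interface

Orientations are given as a unit quaternion [w, x, y, z].
In Python, from rig import bot gives the robot as it stands.
- The arm moves only by the tool apply_moves, never from a script. Its arguments are lists of equal length, an entry for each row: "xyz": the shift along the tool's x, y, z in mm, a list of three; "dr": the turn, a rotation vector about the tool's x, y, z in degrees, a list of three; "fingers": the opening, from -1 (shut) to 1 (fully open). In form: {"xyz": [[tx, ty, tz], ...], "dr": [[rx, ry, rz], ...], "fingers": [fingers, ...]}. A call has 1 to 12 rows; each row is the pose to reach, as a shift and turn from the pose commanded when the call began, along the tool's axes at that moment; what a row does not reach only later rows make up. A row lasts 1/10 s, in which the tool goes at most 50 mm and 8.59 degrees, less where a joint would pass 70% of its speed; a pose out of reach is approached as far as the arm can. A call with a gripper value outside its range is refused whole. The fingers move at their own pace and stop on an object; the grip force is fixed at half the most. Time passes only in rows, so rows that repeat a pose let the fingers close. It gives the time, the measured TCP pose, the force, the opening and the grip force at its end, in the units of the state.
- bot.read_state(): the state, without advancing time (a new reading comes with each control period).
- bot.grab_frame(name): name is "side" or "top"; returns a dict with "pixels" (384x512x3 uint8, blue, green, red), "range_z" (384x512 float32, mm along the optical axis (not along the pixel's ray), 0 where there is no reading), "K" (3x3 intrinsics, pixels), "origin" and "orientation" of the camera in the world. Camera axes: x right, y down, z forward; pixel columns grow to the right and rows downward; lengths in mm; the calibration is good to about 2 mm. A picture is of the moment at which its call begins.
- bot.hand_in(): hands the job in; it is judged then, once.
The state is a dict: "time_s": time; "qpos": joint angles; "qvel": joint speeds; "tau": joint torques, N m; "tcp_pos": TCP position; "tcp_rot": TCP orientation; "contact_force": force on the tool from outside, world axes, zero at the start; "moment": the same for the moment, N m; "opening": finger opening in mm; "grip_force": force on a finger pad.
Only numpy, scipy, OpenCV 4.12 (cv2) and the standard library are available. Lean on these libraries where they do the work, as an engineer would, in place of code of your own. Each camera call takes 0.05 s, during which the arm holds its last target. There are 200 camera calls.

## Working session

There is one attempt and no reset: what is moved stays moved. The work goes in short steps, Python scripts to look and compute and a tool call to move; the robot and the scene stay as the last step left them, time stands still between calls to the robot, and variables do not carry over. Pictures are saved under pics/ and viewed, at most 10 in all, crops included, and the job is handed in when it is done.

Besides the shell and the picture viewer there is one more tool, called after ">>>" as a command line: name --argument value ..., lists and objects as JSON in quotes. apply_moves: Moves the arm, as the interface text tells. Its arguments: {"type":"object","properties":{"xyz":{"type":"array"},"dr":{"type":"array"},"fingers":{"type":"array"}},"required":["xyz","dr","fingers"]}

```bash
mkdir -p pics
python3 - <<'E'
from rig import bot
import cv2, numpy as np
print(bot.read_state())
for n in ("top","side"):
    f=bot.grab_frame(n); cv2.imwrite(f"pics/{n}0.png",f["pixels"]); np.savez(f"{n}0.npz",**f)
    print(n,f["K"],f["origin"],f["orientation"])
E
```

```text
{'time_s': 0.0, 'qpos': array([ 1.32599600e+00,  2.38775265e-01, -1.42706439e-02,  1.31922745e+00,
        4.56818203e-05,  1.57083164e+00]), 'qvel': array([-7.46939236e-04,  6.03407024e-04,  1.62789678e-03, -2.40901060e-04,
       -5.22645625e-05, -1.15385785e-03]), 'tau': array([ 1.63798115e-03, -5.38773680e+01,  3.46450675e+01,  1.82224461e-02,
        9.58425147e-06,  5.64506948e-06]), 'tcp_pos': array([127.13093735, 508.96256699, 255.67413154]), 'tcp_rot': array([-1.12826023e-04,  1.22112271e-01,  9.92516019e-01, -7.30203686e-04]), 'contact_force': array([ 0.94287929, -0.11819867, -0.12069144]), 'moment': array([0.02606098, 0.01482175, 0.02682302]), 'grip_force': 0.0, 'opening': 84.92311019238352}
top [[364.21919994   0.         252.30122426]
 [  0.         364.21919994 189.72531462]
 [  0.           0.           1.        ]] [433.04333535 184.02894463 915.87371256] [ 0.05579402 -0.70207474  0.70896878 -0.03662437]
side [[402.53295423   0.         257.13803348]
 [  0.         402.53295423 192.49087164]
 [  0.           0.           1.        ]] [524.08832455 908.93439175 576.58744274] [ 0.00951445 -0.01232933  0.88139682 -0.4721198 ]
```

View pics/top0.png

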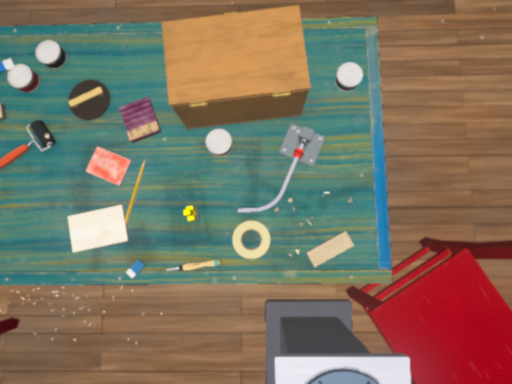

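View pics/side0.png

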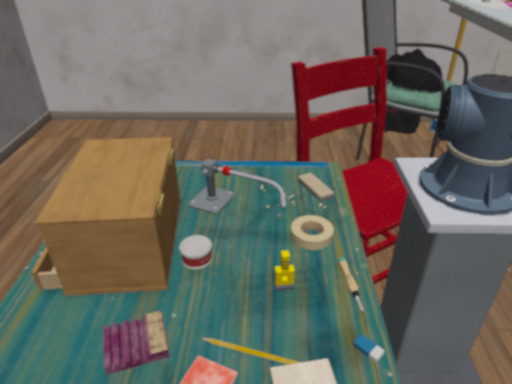

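Top view: slider near (190,213), rail open end (240,210), bend near (275,205), red sleeve (299,153), post (303,145). The tape roll is at (251,240), the tin at (218,141) and the whetstone at (330,249). Side view: slider (285,270), rod end (285,205), sleeve (226,171).

```bash
cat > h.py <<'E'
import numpy as np, cv2
from scipy.spatial.transform import Rotation as R
def rot(q): return R.from_quat([q[1],q[2],q[3],q[0]]).as_matrix()
def cloud(f):
    z=np.asarray(f["range_z"],float); v,u=np.mgrid[:z.shape[0],:z.shape[1]]; K=f["K"]
    p=np.stack([(u-K[0,2])/K[0,0]*z,(v-K[1,2])/K[1,1]*z,z],-1)
    p=p@rot(f["orientation"]).T+f["origin"]; p[z<=0]=np.nan
    return p
def hsv(f): return cv2.cvtColor(f["pixels"],cv2.COLOR_BGR2HSV)
E
python3 - <<'E'
from h import *
np.set_printoptions(precision=1,suppress=True,linewidth=150)
for n in ("top","side"):
    f=dict(np.load(n+"0.npz")); P=cloud(f); H=hsv(f); h,s,v=[H[...,i].astype(int) for i in range(3)]
    Y=(h>22)&(h<34)&(s>150)&(v>90)
    box=np.zeros_like(Y); 
    if n=="top": box[195:230,175:205]=1
    else: box[245:295,270:300]=1
    Q=P[Y&box]; print(n,"yellow",len(Q)); 
    for lo,hi in ((5,36),(36,48),(60,95)):
        q=Q[(Q[:,2]>lo)&(Q[:,2]<hi)]; 
        if len(q): print(lo,hi,len(q),q.mean(0),q.min(0),q.max(0), cv2.minAreaRect(q[:,:2].astype(np.float32)))
    if n=="top":
        print("top pixels:"); q=Q[Q[:,2]>30]; print(q)
    box=np.zeros_like(Y)
    if n=="top": box[135:220,232:312]=1
    else: box[150:215,210:300]=1
    M=box&(P[...,2]>85)&(P[...,2]<118); red=M&((h<8)|(h>172))&(s>130)
    q=P[red]; print("sleeve",len(q),q.mean(0),q.min(0),q.max(0))
    q=P[M&~red]; q=q[np.argsort(-q[:,1])]; print("rod",len(q)); print(q[::max(1,len(q)//50)])
    print("table z",np.nanmedian(P[...,2][box]))
E
```

```text
top yellow 145
5 36 19 [489.4 352.2  23.7] [477.  347.9  15.8] [508.5 360.2  33.2] ((491.4228515625, 350.8846435546875), (11.443443298339844, 32.34392166137695), 76.7734375)
36 48 60 [492.6 356.8  41.2] [476.6 347.9  36.2] [510.5 369.2  46. ] ((493.9730224609375, 358.4717102050781), (33.691646575927734, 16.926462173461914), 10.110629081726074)
60 95 53 [493.5 357.5  77.7] [486.6 349.8  61.5] [500.3 367.   83.5] ((493.4679870605469, 358.3885192871094), (13.465763092041016, 16.967693328857422), 1.414037823677063)
top pixels:
[[510.2 363.2  42.1]
 [510.2 360.6  42.7]
 [510.2 358.3  42.1]
 [510.5 356.5  38.8]
 [510.  353.2  43.3]
 [508.1 368.5  39.7]
 [508.  365.8  40.8]
 [507.8 363.2  41.7]
 [507.9 360.9  41.2]
 [507.7 358.2  42.3]
 [507.8 356.   41.3]
 [507.7 353.5  41.8]
 [508.5 352.8  32.9]
 [505.9 369.2  36.2]
 [505.6 366.   40. ]
 [505.5 363.5  40.4]
 [505.6 361.4  38.7]
 [505.3 358.1  42.9]
 [505.5 356.1  40.5]
 [505.3 353.4  41.9]
 [505.7 352.   36.9]
 [500.  364.6  79.8]
 [499.9 362.1  80.8]
 [499.9 359.8  80.9]
 [499.9 357.4  81.1]
 [499.8 355.   81.3]
 [499.9 353.   79.8]
 [50
[... 4282 characters left out ...]
 [550.5 138.7 102.8]
 [541.6 136.5 104.2]
 [552.9 134.1 100. ]
 [564.3 131.7 101. ]
 [559.8 129.8 102.5]
 [569.  127.5 103.6]
 [575.9 125.1 104.8]
 [587.5 122.8 103.2]
 [585.6 120.2  96.3]
 [592.4 118.2 103.1]
 [599.6 115.  101.1]
 [599.7 112.8 102.4]
 [613.7 111.2 101.3]
 [609.  110.1 106. ]
 [632.4 107.3 106.8]
 [614.2 103.8 104.9]
 [662.3 100.8  89. ]
 [638.3  99.5  99.4]
 [659.3  98.9 101.5]
 [660.9  97.9 114.3]
 [623.9  97.4 109.2]
 [645.7  96.7  97.7]
 [657.8  96.1  94.5]
 [657.9  94.2  96. ]
 [645.5  93.8 106.8]
 [645.7  91.6 108.3]
 [643.6  89.9 107.3]
 [655.5  87.1 111. ]
 [653.4  86.2 107.8]
 [651.7  80.9 107.5]
 [649.7  77.2 108.2]
 [659.8  70.4 112.4]]
table z -0.6498224295108912
```

```bash
cat >> h.py <<'E'
def curve_q(p,x0,y0,yaw,b):
    """rail-frame closest: returns horizontal signed distance, arc s"""
    c,s=np.cos(yaw),np.sin(yaw); d=p[:,:2]-[x0,y0]
    X=c*d[:,0]+s*d[:,1]; Y=-s*d[:,0]+c*d[:,1]
    th=np.arctan2(X-40,70-Y); r=70-np.hypot(X-40,Y-70)
    ex,ey=40+70*np.sin(b),70-70*np.cos(b)
    al=(X-ex)*np.cos(b)+(Y-ey)*np.sin(b); la=-(X-ex)*np.sin(b)+(Y-ey)*np.cos(b)
    lat=np.where(X<40,Y,np.where(th<b,r,la)); s_=np.where(X<40,X,np.where(th<b,40+70*th,40+70*b+al))
    return lat,s_,X,Y
E
cat > fit.py <<'E'
from h import *
from scipy.optimize import least_squares
np.set_printoptions(precision=2,suppress=True,linewidth=150)
D={}
for n in ("top","side"):
    f=dict(np.load(n+"0.npz")); P=cloud(f); H=hsv(f); h,s,v=[H[...,i].astype(int) for i in range(3)]
    red=((h<8)|(h>172))&(s>130)
    red=cv2.dilate(red.astype(np.uint8),np.ones((3,3)))>0
    box=np.zeros_like(red)
    if n=="top": box[135:220,232:312]=1
    else: box[150:215,210:300]=1
    M=box&(P[...,2]>92)&(P[...,2]<108)&~red&(P[...,0]<612)
    M=M; D[n]=P[M]
    S=P[box&red&(P[...,2]>90)&(((h<8)|(h>172))&(s>130))]; D[n+"s"]=S
    q=P.reshape(-1,3); q=q[(q[:,0]>640)&(q[:,2]>60)&(q[:,2]<600)&(q[:,1]>60)&(q[:,1]<450)&(q[:,0]<950)]
    print(n,"chest",np.nanpercentile(q,[1,50,99],axis=0))
def res(v,p):
    lat,s,X,Y=curve_q(p,*v[:4]); dz=p[:,2]-100-v[4]
    return np.hypot(lat,dz)-4.5
for n in ("top","side"):
    p=D[n]
    r=least_squares(res,[495,240,-np.pi/2,1.0,0],args=(p,),loss="soft_l1",f_scale=1.0,x_scale=[1,1,.02,.02,1])
    v=r.x; lat,s,X,Y=curve_q(p,*v[:4])
    sl=curve_q(D[n+"s"],*v[:4])[1]-40-70*v[3]
    print(n,len(p),"x0 y0",v[:2],"yaw,b deg",np.degrees(v[2:4]),"dz",v[4],"rms",np.sqrt(np.mean(r.fun**2)),"s min",np.sort(s)[:5],"sleeve past bend",np.percentile(sl,[2,10,50,90,98]))
# slider template: block top & tab top centre/yaw
E
python3 fit.py
```

```text
top chest [[666.2   83.18  68.62]
 [804.03 234.53 174.44]
 [926.29 388.66 177.67]]
side chest [[663.03  89.52  62.77]
 [806.5  343.95 173.39]
 [919.38 398.86 175.9 ]]
top 351 x0 y0 [495.04 238.75] yaw,b deg [-87.56  64.19] dz -0.30947787282131667 rms 1.0667482176578282 s min [0.49 0.64 0.75 2.79 2.93] sleeve past bend [ 84.03  84.78  91.7   98.71 100.2 ]
side 289 x0 y0 [492.91 240.86] yaw,b deg [-88.01  64.38] dz -0.4674846359979555 rms 1.0749181480942158 s min [-1.11 -0.36  0.16  0.41  1.26] sleeve past bend [ 84.91  86.31  91.5   99.29 101.3 ]
```

Fit agrees in both cameras: rail origin about (494, 239.8), yaw about -87.8°, bend about 64.3°, sleeve about 3 mm in. The slider is at (493, 360), its y axis turned about 9.5° from world x. Now moving above it.

>>> apply_moves --xyz '[[-391,-56,106],[-391,-56,106],[-391,-56,106],[-391,-56,106],[-391,-56,106],[-391,-56,106],[-391,-56,106],[-391,-56,106],[-391,-56,106],[-391,-56,106],[-391,-56,106],[-391,-56,106]]' --dr '[[0,0,66.5],[0,0,66.5],[0,0,66.5],[0,0,66.5],[0,0,66.5],[0,0,66.5],[0,0,66.5],[0,0,66.5],[0,0,66.5],[0,0,66.5],[0,0,66.5],[0,0,66.5]]' --fingers '[1,1,1,1,1,1,1,1,1,1,1,1]'

```text
time_s: 1.3
tcp_pos: [491.8, 361.0, 150.8]
tcp_rot: [-0.0, 0.645, 0.764, 0.0]
contact_force: [-0.2, 0.6, 0.3]
opening: 85.5
grip_force: 0.0
```

```bash
cat > to.py <<'E'
# usage: to.py x y z yaw_deg  -> tool shift from measured pose (tool pointing down)
import sys; from rig import bot; from h import *
np.set_printoptions(precision=2,suppress=True)
s=bot.read_state(); M=rot(s["tcp_rot"]); psi=np.degrees(np.arctan2(M[1,1],M[0,1]))
print("t",round(s["time_s"],2),"tcp",s["tcp_pos"],"psi",round(psi,2),"tilt",M[:,2],"F",s["contact_force"],"open",s["opening"],"grip",s["grip_force"],"q",s["qpos"])
for i in range(1,len(sys.argv),4):
    x,y,z,w=map(float,sys.argv[i:i+4])
    c,sn=np.cos(np.radians(w)),np.sin(np.radians(w))
    T=np.array([[-sn,c,0],[c,sn,0],[0,0,-1.]])
    print(M.T@(np.array([x,y,z])-s["tcp_pos"]), np.degrees(R.from_matrix(M.T@T).as_rotvec()))
E
python3 to.py 493 360.2 72 9.5
```

```text
t 1.3 tcp [491.79 361.01 150.8 ] psi 9.6 tilt [-0.  0. -1.] F [-0.19  0.59  0.31] open 85.46311655660455 grip 0.0 q [ 0.63  0.43 -0.    1.14  0.    2.04]
[-1.02  1.05 78.8 ] [ 0.   -0.01  0.1 ]
```

>>> apply_moves --xyz '[[-1,1,30],[-1,1,60],[-1,1,79],[-1,1,79],[-1,1,79],[-1,1,79],[-1,1,79],[-1,1,79],[-1,1,79],[-1,1,79],[-1,1,79],[-1,1,79]]' --dr '[[0,0,0],[0,0,0],[0,0,0],[0,0,0],[0,0,0],[0,0,0],[0,0,0],[0,0,0],[0,0,0],[0,0,0],[0,0,0],[0,0,0]]' --fingers '[1,1,1,1,-1,-1,-1,-1,-1,-1,-1,-1]'

```text
time_s: 2.5
tcp_pos: [494.4, 359.5, 71.8]
tcp_rot: [0.0, 0.646, 0.763, 0.0]
contact_force: [-0.7, 0.2, 6.5]
opening: 13.1
grip_force: 60.8
```

```bash
python3 to.py 493 360.2 145 2.2
```

```text
t 2.5 tcp [494.43 359.52  71.83] psi 9.47 tilt [ 0.  0. -1.] F [-0.73  0.24  6.46] open 13.079437746908384 grip 60.77057719230652 q [ 0.63  0.49 -0.11  0.96 -0.    2.03]
[  0.93  -1.25 -73.17] [ 0.04 -0.02  7.27]
```

>>> apply_moves --xyz '[[0,0,-30],[0,0,-60],[0,0,-75],[0,0,-75],[0,0,-75],[0,0,-75]]' --dr '[[0,0,0],[0,0,0],[0,0,0],[0,0,7.3],[0,0,7.3],[0,0,7.3]]' --fingers '[-1,-1,-1,-1,-1,-1]'

```text
time_s: 3.1
tcp_pos: [493.8, 359.1, 145.6]
tcp_rot: [-0.0, 0.692, 0.721, -0.001]
contact_force: [-0.4, -0.8, -1.5]
opening: 12.9
grip_force: 60.1
```

```bash
python3 to.py 493 270 146.5 2.2
```

```text
t 3.1 tcp [493.84 359.09 145.65] psi 2.35 tilt [-0. -0. -1.] F [-0.4  -0.76 -1.5 ] open 12.880042020921207 grip 60.084471702575684 q [ 0.63  0.44 -0.01  1.13 -0.    2.16]
[-88.98  -4.5   -0.78] [-0.06  0.04  0.15]
```

>>> apply_moves --xyz '[[-30,-1.5,-1],[-60,-3,-1],[-89,-4.5,-1],[-89,-4.5,-1],[-89,-4.5,-1]]' --dr '[[0,0,0],[0,0,0],[0,0,0],[0,0,0],[0,0,0]]' --fingers '[-1,-1,-1,-1,-1]'

```text
time_s: 3.6
tcp_pos: [493.0, 269.8, 147.0]
tcp_rot: [-0.0, 0.693, 0.721, -0.0]
contact_force: [0.3, 0.1, -2.3]
opening: 13.3
grip_force: 60.0
```

```bash
cat > look.py <<'E'
import sys; from rig import bot; from h import *
k=sys.argv[1]; np.set_printoptions(precision=1,suppress=True,linewidth=150)
tiles=[]
for n in ("top","side"):
    f=bot.grab_frame(n); np.savez(f"{n}{k}.npz",**f); P=cloud(f); H=hsv(f); h,s,v=[H[...,i].astype(int) for i in range(3)]
    im=f["pixels"]; c=im[120:230,165:320] if n=="top" else im[140:270,200:355]
    tiles.append(cv2.resize(cv2.resize(c,None,fx=3.3,fy=3.3,interpolation=cv2.INTER_NEAREST),(510,300 if n=="top" else 300)))
    Y=(h>20)&(h<35)&(s>140)&(v>70)&(P[...,2]>70)&(P[...,2]<165)&(P[...,0]>440)&(P[...,0]<660)&(P[...,1]<320)&(P[...,1]>60)
    q=P[Y]; print(n,len(q))
    for lo,hi in ((82,108),(109,123),(124,165)):
        a=q[(q[:,2]>lo)&(q[:,2]<hi)]
        if len(a)>3: print(lo,hi,len(a),"mean",a.mean(0),"rng",np.percentile(a,[3,97],axis=0).ravel(),"rect",cv2.minAreaRect(a[:,:2].astype(np.float32)))
cv2.imwrite(f"pics/l{k}.png",np.vstack(tiles))
E
python3 look.py 1; python3 to.py 493 270 146.5 2.2
```

```text
top 0
side 414
82 108 172 mean [493.4 277.5  95. ] rng [477.2 267.7  84.2 508.9 281.  107.5] rect ((492.46722412109375, 273.2779235839844), (32.59715270996094, 16.38959312438965), 3.642402172088623)
109 123 102 mean [492.6 277.4 115.4] rng [476.3 267.1 109.9 509.1 281.2 122.3] rect ((492.6325988769531, 272.7174377441406), (17.600614547729492, 33.13169479370117), 89.79212188720703)
124 165 122 mean [492.3 277.9 144.1] rng [486.6 268.5 124.6 498.9 281.7 158.2] rect ((490.5988464355469, 273.65899658203125), (20.22350311279297, 16.738506317138672), 13.620942115783691)
t 3.7 tcp [493.12 270.86 147.02] psi 2.26 tilt [-0.  0. -1.] F [-0.08  1.04 -0.29] open 13.044635843143956 grip 59.98709499835968 q [ 0.5   0.36 -0.13  1.08  0.    2.03]
[-0.86 -0.15  0.52] [-0.01 -0.01  0.06]
```

View pics/l1.png

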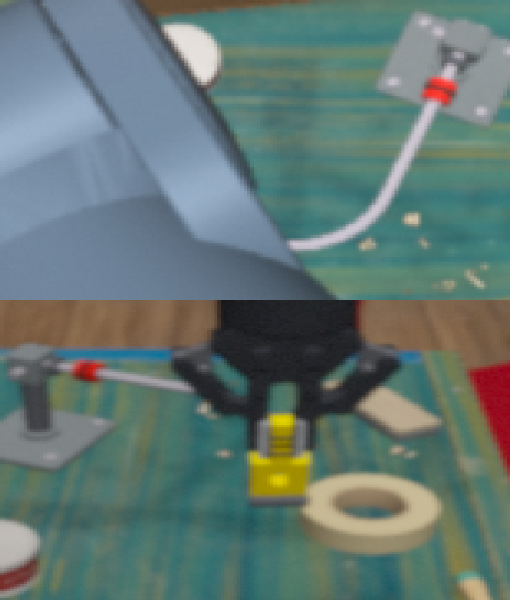

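Side view: the slider is upright in the gripper at about (278,455) with its bore facing the camera and the rod directly behind it. In the top view the arm hides the slider, with the rod seen from (290,245) on and the sleeve at (438,92). Advancing slowly onto the end.

>>> apply_moves --xyz '[[-10,0,0],[-18,0,0],[-20,0,0],[-21,0,0],[-22,0,0],[-23,0,0],[-24,0,0],[-25,0,0],[-26,0,0],[-26,0,0]]' --dr '[[0,0,0],[0,0,0],[0,0,0],[0,0,0],[0,0,0],[0,0,0],[0,0,0],[0,0,0],[0,0,0],[0,0,0]]' --fingers '[-1,-1,-1,-1,-1,-1,-1,-1,-1,-1]'

```text
time_s: 4.7
tcp_pos: [494.0, 244.2, 147.3]
tcp_rot: [0.0, 0.694, 0.72, -0.0]
contact_force: [0.1, 0.7, -1.6]
opening: 13.2
grip_force: 60.0
```

```bash
python3 to.py 493 240 147 2.2
```

```text
t 4.7 tcp [494.02 244.21 147.3 ] psi 2.17 tilt [-0. -0. -1.] F [ 0.12  0.69 -1.57] open 13.16579642199851 grip 59.97435450553894 q [ 0.46  0.34 -0.16  1.07 -0.    1.99]
[-4.17 -1.18  0.3 ] [-0.    0.01 -0.03]
```

>>> apply_moves --xyz '[[-1,0,0],[-2,0,0],[-3,0,0],[-4,0,0],[-5,0,0],[-6,0,0],[-6,0,0]]' --dr '[[0,0,0],[0,0,0],[0,0,0],[0,0,0],[0,0,0],[0,0,0],[0,0,0]]' --fingers '[-1,-1,-1,-1,-1,-1,-1]'

```text
time_s: 5.4
tcp_pos: [494.2, 238.2, 147.3]
tcp_rot: [0.0, 0.694, 0.72, -0.0]
contact_force: [-0.3, -0.3, -1.6]
opening: 13.0
grip_force: 60.0
```

```bash
python3 to.py 493 240 147 2.2; python3 look.py 2
```

```text
t 5.4 tcp [494.24 238.16 147.29] psi 2.17 tilt [-0. -0. -1.] F [-0.31 -0.29 -1.59] open 13.019734263324699 grip 59.97400760650635 q [ 0.45  0.34 -0.16  1.07 -0.    1.98]
[ 1.89 -1.17  0.29] [-0.    0.01 -0.03]
top 0
side 369
82 108 154 mean [493.6 246.   94.6] rng [478.3 238.4  83.1 508.6 248.9 107.4] rect ((493.698486328125, 243.0027618408203), (30.97373390197754, 13.48548412322998), 6.054678440093994)
109 123 98 mean [493.8 245.5 115.4] rng [478.6 237.4 109.4 509.  248.8 122.2] rect ((493.3518371582031, 243.5071258544922), (15.944836616516113, 32.626556396484375), 84.55371856689453)
124 165 109 mean [493.4 246.  144.3] rng [486.8 235.  125.1 500.2 250.3 158.8] rect ((494.7761535644531, 242.56663513183594), (24.049293518066406, 18.68912696838379), 11.934615135192871)
```

View pics/l2.png

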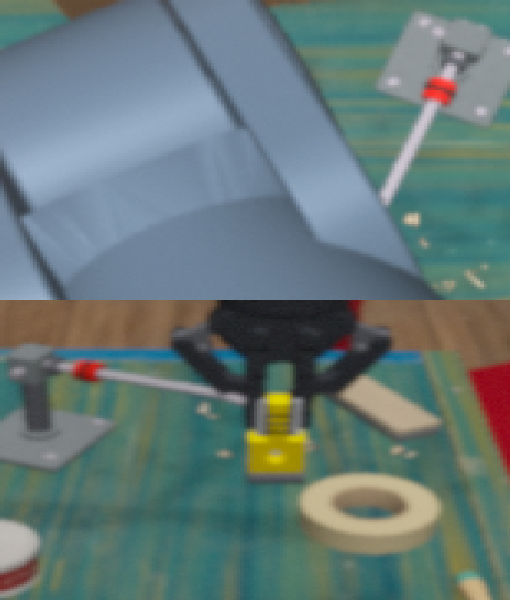

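Side view: the rod end now shows in the bore (278,457) with no contact force, so it is threading. Continuing straight.

>>> apply_moves --xyz '[[-2,0,0],[-4,0,0],[-6,0,0],[-8,0,0],[-10,0,0],[-12,0,0],[-12,0,0]]' --dr '[[0,0,0],[0,0,0],[0,0,0],[0,0,0],[0,0,0],[0,0,0],[0,0,0]]' --fingers '[-1,-1,-1,-1,-1,-1,-1]'

```text
time_s: 6.2
tcp_pos: [494.7, 226.0, 147.3]
tcp_rot: [0.0, 0.694, 0.72, -0.0]
contact_force: [0.4, 0.6, -1.1]
opening: 13.1
grip_force: 60.0
```

>>> apply_moves --xyz '[[-2,0,0],[-4,0,0],[-6,0,0],[-8,0,0],[-10,0,0],[-12,0,0],[-12,0,0]]' --dr '[[0,0,0],[0,0,0],[0,0,0],[0,0,0],[0,0,0],[0,0,0],[0,0,0]]' --fingers '[-1,-1,-1,-1,-1,-1,-1]'

```text
time_s: 6.9
tcp_pos: [495.1, 214.1, 147.3]
tcp_rot: [0.0, 0.694, 0.72, -0.0]
contact_force: [0.9, 0.8, -2.1]
opening: 13.2
grip_force: 60.0
```

```bash
python3 to.py 493 240 147 2.2; for i in 1 2 3; do python3 look.py 3|head -3; python3 to.py; done
```

```text
t 6.9 tcp [495.14 214.06 147.31] psi 2.16 tilt [-0. -0. -1.] F [ 0.89  0.81 -2.11] open 13.240631741272647 grip 59.973753690719604 q [ 0.41  0.32 -0.18  1.06 -0.    1.94]
[26.   -1.16  0.31] [-0.    0.01 -0.04]
top 0
side 310
82 108 95 mean [495.3 222.7  95.8] rng [479.  220.3  84.2 510.5 224.7 107.1] rect ((494.17327880859375, 221.408935546875), (33.11912536621094, 7.320186614990234), 3.2515652179718018)
t 7.0 tcp [495.18 214.26 147.33] psi 2.16 tilt [ 0. -0. -1.] F [ 0.24 -0.62 -1.18] open 13.573637796316135 grip 59.97397720813751 q [ 0.41  0.32 -0.18  1.06 -0.    1.94]
top 0
side 312
82 108 101 mean [495.2 222.8  95.9] rng [479.1 220.7  84.1 510.6 224.7 107.7] rect ((494.33221435546875, 222.2808074951172), (32.852046966552734, 5.849081993103027), 4.182525157928467)
t 7.1 tcp [495.17 214.36 147.31] psi 2.18 tilt [ 0. -0. -1.] F [-0.08 -0.55 -1.49] open 13.037823583602059 grip 59.97394859790802 q [ 0.41  0.32 -0.18  1.06 -0.    1.94]
top 0
side 317
82 108 101 mean [495.1 222.8  95.9] rng [479.1 220.1  83.7 510.6 225.  107.4] rect ((494.18182373046875, 221.29481506347656), (33.066768646240234, 7.945618152618408), 1.2001274824142456)
t 7.2 tcp [495.16 214.4  147.3 ] psi 2.18 tilt [ 0. -0. -1.] F [-0.24 -0.28 -1.61] open 13.015983408324978 grip 59.97447609901428 q [ 0.41  0.32 -0.18  1.06 -0.    1.94]
```

Threaded at X about 25 mm with no contact force. I'll feel for the lateral and vertical play to centre the bore.

>>> apply_moves --xyz '[[0,1,0],[0,1.8,0],[0,1.8,0],[0,1.8,0]]' --dr '[[0,0,0],[0,0,0],[0,0,0],[0,0,0]]' --fingers '[-1,-1,-1,-1]'

```text
time_s: 7.6
tcp_pos: [497.0, 214.4, 147.2]
tcp_rot: [0.0, 0.694, 0.72, -0.0]
contact_force: [-0.7, -0.7, -2.1]
opening: 13.2
grip_force: 60.0
```

>>> apply_moves --xyz '[[0,-2,0],[0,-3.6,0],[0,-3.6,0],[0,-3.6,0]]' --dr '[[0,0,0],[0,0,0],[0,0,0],[0,0,0]]' --fingers '[-1,-1,-1,-1]'

```text
time_s: 8.0
tcp_pos: [493.2, 214.3, 147.3]
tcp_rot: [0.0, 0.694, 0.72, -0.0]
contact_force: [1.3, -0.5, -1.6]
opening: 13.2
grip_force: 60.0
```

>>> apply_moves --xyz '[[0,1.8,0],[0,1.8,0],[0,1.8,1.8],[0,1.8,1.8],[0,1.8,1.8]]' --dr '[[0,0,0],[0,0,0],[0,0,0],[0,0,0],[0,0,0]]' --fingers '[-1,-1,-1,-1,-1]'

```text
time_s: 8.5
tcp_pos: [495.1, 214.3, 145.4]
tcp_rot: [-0.0, 0.694, 0.72, -0.0]
contact_force: [-0.7, 0.3, -1.5]
opening: 13.1
grip_force: 60.0
```

>>> apply_moves --xyz '[[0,0,-1.8],[0,0,-3.6],[0,0,-3.6],[0,0,-3.6]]' --dr '[[0,0,0],[0,0,0],[0,0,0],[0,0,0]]' --fingers '[-1,-1,-1,-1]'

```text
time_s: 8.9
tcp_pos: [495.1, 214.3, 148.9]
tcp_rot: [-0.0, 0.694, 0.72, -0.0]
contact_force: [1.5, -0.2, -5.0]
opening: 13.3
grip_force: 60.8
```

```bash
cat > path.py <<'E'
# path.py s0 s1 n [ox oy(rail lateral offset) b yaw0]: rows along rail from measured pose
import sys; from rig import bot; from h import *
a=[float(v) for v in sys.argv[1:]]; s0,s1,n=a[:3]; lat=a[3] if len(a)>3 else 0; bd=a[4] if len(a)>4 else 64.3; Z=a[5] if len(a)>5 else 146.8
x0,y0,yaw,b=494.2,239.5,np.radians(-87.8),np.radians(bd)
def pose(s):
    t=np.clip((s-40)/70,0,b); e=max(0,s-40-70*b); 
    X=min(s,40)+70*np.sin(t)+e*np.cos(t)-lat*np.sin(t); Y=70-70*np.cos(t)+e*np.sin(t)+lat*np.cos(t)
    c,q=np.cos(yaw),np.sin(yaw)
    return np.array([x0+c*X-q*Y,y0+q*X+c*Y,Z]),yaw+t+np.pi/2
st=bot.read_state(); M=rot(st["tcp_rot"])
lt,sc,X,Y=curve_q(st["tcp_pos"][None],x0,y0,yaw,b); print("t",round(st["time_s"],1),"now s",sc.round(1),"lat",lt.round(1),"XY",X.round(1),Y.round(1),"F",st["contact_force"].round(1),"psi",np.degrees(np.arctan2(M[1,1],M[0,1])).round(1))
o=[];d=[]
for s in np.linspace(s0,s1,int(n)+1)[1:]:
    p,w=pose(s); c,sn=np.cos(w),np.sin(w); T=np.array([[-sn,c,0],[c,sn,0],[0,0,-1.]])
    o.append((M.T@(p-st["tcp_pos"])).round(1).tolist()); d.append(float(np.degrees(R.from_matrix(M.T@T).as_rotvec())[2].round(1)))
print(o);print(d)
E
python3 path.py 25 55 10
```

```text
t 8.9 now s [25.2] lat [-0.1] XY [25.2] [-0.1] F [ 1.5 -0.2 -5. ] psi 2.2
[[-2.8, 0.1, 2.1], [-5.8, 0.1, 2.1], [-8.8, 0.1, 2.1], [-11.8, 0.1, 2.1], [-14.8, 0.1, 2.1], [-17.8, 0.2, 2.1], [-20.8, 0.4, 2.1], [-23.8, 0.7, 2.1], [-26.7, 1.1, 2.1], [-29.7, 1.7, 2.1]]
[-0.0, -0.0, -0.0, -0.0, -0.0, -2.5, -4.9, -7.4, -9.8, -12.3]
```

>>> apply_moves --xyz '[[-2.8,0.1,2.1],[-5.8,0.1,2.1],[-8.8,0.1,2.1],[-11.8,0.1,2.1],[-14.8,0.1,2.1],[-17.8,0.2,2.1],[-20.8,0.4,2.1],[-23.8,0.7,2.1],[-26.7,1.1,2.1],[-29.7,1.7,2.1],[-29.7,1.7,2.1]]' --dr '[[0,0,0],[0,0,0],[0,0,0],[0,0,0],[0,0,0],[0,0,-2.5],[0,0,-4.9],[0,0,-7.4],[0,0,-9.8],[0,0,-12.3],[0,0,-12.3]]' --fingers '[-1,-1,-1,-1,-1,-1,-1,-1,-1,-1,-1]'

```text
time_s: 10.0
tcp_pos: [498.1, 184.3, 147.1]
tcp_rot: [0.0, 0.612, 0.791, 0.0]
contact_force: [-0.1, -0.3, -1.0]
opening: 13.3
grip_force: 61.4
```

```bash
python3 path.py 55 75 8
```

```text
t 10.0 now s [55.5] lat [0.1] XY [55.3] [1.8] F [-0.1 -0.3 -1. ] psi 14.5
[[-2.0, -0.0, 0.3], [-4.5, 0.1, 0.3], [-7.0, 0.3, 0.3], [-9.5, 0.6, 0.3], [-12.0, 1.0, 0.3], [-14.4, 1.5, 0.3], [-16.9, 2.1, 0.3], [-19.3, 2.8, 0.3]]
[-2.0, -4.1, -6.1, -8.2, -10.2, -12.3, -14.3, -16.4]
```

>>> apply_moves --xyz '[[-2,0,0.3],[-4.5,0.1,0.3],[-7,0.3,0.3],[-9.5,0.6,0.3],[-12,1,0.3],[-14.4,1.5,0.3],[-16.9,2.1,0.3],[-19.3,2.8,0.3],[-19.3,2.8,0.3]]' --dr '[[0,0,-2],[0,0,-4.1],[0,0,-6.1],[0,0,-8.2],[0,0,-10.2],[0,0,-12.3],[0,0,-14.3],[0,0,-16.4],[0,0,-16.4]]' --fingers '[-1,-1,-1,-1,-1,-1,-1,-1,-1]'

```text
time_s: 10.9
tcp_pos: [505.7, 166.6, 146.8]
tcp_rot: [0.0, 0.494, 0.87, 0.0]
contact_force: [1.0, -0.3, -1.3]
opening: 13.2
grip_force: 61.4
```

```bash
python3 path.py 75 95 8
```

```text
t 10.9 now s [74.8] lat [0.2] XY [73.3] [8.7] F [ 1.  -0.3 -1.3] psi 30.8
[[-2.7, -0.1, -0.0], [-5.2, -0.0, -0.0], [-7.7, 0.2, -0.0], [-10.1, 0.5, -0.0], [-12.6, 0.9, -0.0], [-15.1, 1.4, -0.0], [-17.5, 2.0, -0.0], [-19.9, 2.7, -0.0]]
[-2.1, -4.1, -6.2, -8.2, -10.3, -12.3, -14.4, -16.4]
```

>>> apply_moves --xyz '[[-2.7,-0.1,0],[-5.2,0,0],[-7.7,0.2,0],[-10.1,0.5,0],[-12.6,0.9,0],[-15.1,1.4,0],[-17.5,2,0],[-19.9,2.7,0],[-19.9,2.7,0]]' --dr '[[0,0,-2.1],[0,0,-4.1],[0,0,-6.2],[0,0,-8.2],[0,0,-10.3],[0,0,-12.3],[0,0,-14.4],[0,0,-16.4],[0,0,-16.4]]' --fingers '[-1,-1,-1,-1,-1,-1,-1,-1,-1]'

```text
time_s: 11.8
tcp_pos: [518.2, 151.0, 146.7]
tcp_rot: [0.0, 0.365, 0.931, 0.0]
contact_force: [0.2, 0.0, -1.6]
opening: 13.3
grip_force: 61.4
```

```bash
python3 path.py 95 115 8
```

```text
t 11.8 now s [94.9] lat [0.2] XY [89.3] [20.6] F [ 0.2  0.  -1.6] psi 47.2
[[-2.6, -0.1, -0.1], [-5.1, 0.0, -0.1], [-7.6, 0.2, -0.1], [-10.1, 0.6, -0.1], [-12.5, 1.0, -0.1], [-15.0, 1.4, -0.1], [-17.4, 2.0, -0.1], [-19.8, 2.7, -0.1]]
[-2.1, -4.1, -6.2, -8.2, -10.3, -12.3, -14.3, -16.4]
```

>>> apply_moves --xyz '[[-2.6,-0.1,0],[-5.1,0,0],[-7.6,0.2,0],[-10.1,0.6,0],[-12.5,1,0],[-15,1.4,0],[-17.4,2,0],[-19.8,2.7,0],[-19.8,2.7,0]]' --dr '[[0,0,-2.1],[0,0,-4.1],[0,0,-6.2],[0,0,-8.2],[0,0,-10.3],[0,0,-12.3],[0,0,-14.3],[0,0,-16.4],[0,0,-16.4]]' --fingers '[-1,-1,-1,-1,-1,-1,-1,-1,-1]'

```text
time_s: 12.7
tcp_pos: [534.5, 139.6, 146.7]
tcp_rot: [0.0, 0.228, 0.974, -0.0]
contact_force: [-0.6, 0.0, -1.4]
opening: 13.4
grip_force: 61.4
```

```bash
python3 path.py 115 135 8
```

```text
t 12.7 now s [114.9] lat [0.1] XY [101.3] [36.5] F [-0.6  0.  -1.4] psi 63.6
[[-2.6, -0.0, -0.1], [-5.1, 0.1, -0.1], [-7.6, 0.2, -0.1], [-10.1, 0.3, -0.1], [-12.6, 0.5, -0.1], [-15.1, 0.6, -0.1], [-17.6, 0.7, -0.1], [-20.1, 0.8, -0.1]]
[-2.1, -2.9, -2.9, -2.9, -2.9, -2.9, -2.9, -2.9]
```

>>> apply_moves --xyz '[[-2.6,0,0],[-5.1,0.1,0],[-7.6,0.2,0],[-10.1,0.3,0],[-12.6,0.5,0],[-15.1,0.6,0],[-17.6,0.7,0],[-20.1,0.8,0],[-20.1,0.8,0]]' --dr '[[0,0,-2.1],[0,0,-2.9],[0,0,-2.9],[0,0,-2.9],[0,0,-2.9],[0,0,-2.9],[0,0,-2.9],[0,0,-2.9],[0,0,-2.9]]' --fingers '[-1,-1,-1,-1,-1,-1,-1,-1,-1]'

```text
time_s: 13.6
tcp_pos: [553.1, 131.2, 146.7]
tcp_rot: [0.0, 0.203, 0.979, -0.0]
contact_force: [-0.7, 0.2, -1.4]
opening: 13.0
grip_force: 61.4
```

```bash
python3 path.py 135 165 10; python3 look.py 4
```

```text
t 13.6 now s [135.3] lat [-0.1] XY [110.4] [54.7] F [-0.7  0.2 -1.4] psi 66.6
[[-2.7, 0.1, -0.1], [-5.7, 0.1, -0.1], [-8.7, 0.1, -0.1], [-11.7, 0.1, -0.1], [-14.7, 0.1, -0.1], [-17.7, 0.1, -0.1], [-20.7, 0.1, -0.1], [-23.7, 0.1, -0.1], [-26.7, 0.1, -0.1], [-29.7, 0.1, -0.1]]
[0.1, 0.1, 0.1, 0.1, 0.1, 0.1, 0.1, 0.1, 0.1, 0.1]
top 0
side 151
82 108 79 mean [555.1 145.6  95.1] rng [543.9 133.   84.8 563.8 150.6 107.1] rect ((548.3665771484375, 140.1147003173828), (32.74295425415039, 13.38212776184082), 37.91239547729492)
109 123 58 mean [551.9 140.4 114.3] rng [539.6 123.6 110.  563.6 149.9 117.7] rect ((552.17333984375, 134.10707092285156), (32.92795181274414, 17.32063865661621), 66.65853118896484)
124 165 9 mean [543.7 136.8 150. ] rng [541.7 128.7 125.  545.6 149.1 163.9] rect ((543.592041015625, 139.00892639160156), (21.08780288696289, 2.4469008445739746), 85.01256561279297)
```

View pics/l4.png

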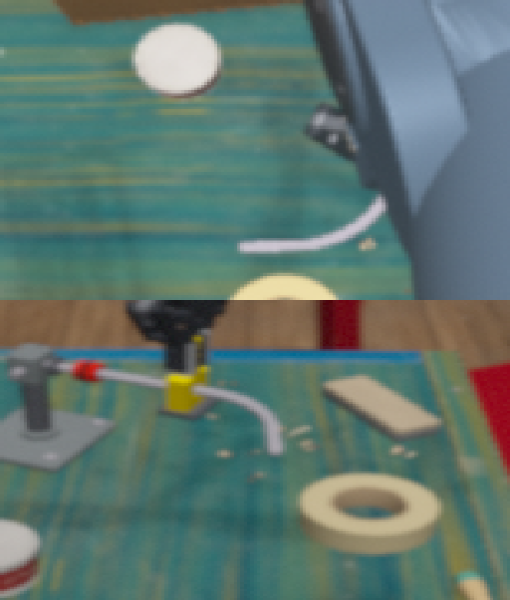

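Side view: the slider is threaded past the bend on the far leg at about (183,390), upright, with the sleeve still ahead at (88,370). Continuing.

>>> apply_moves --xyz '[[-3,0.1,0],[-6,0.1,0],[-9,0.1,0],[-12,0.1,0],[-15,0.1,0],[-18,0.1,0],[-21,0.1,0],[-24,0.1,0],[-27,0.1,0],[-30,0.1,0],[-30,0.1,0]]' --dr '[[0,0,0],[0,0,0],[0,0,0],[0,0,0],[0,0,0],[0,0,0],[0,0,0],[0,0,0],[0,0,0],[0,0,0],[0,0,0]]' --fingers '[-1,-1,-1,-1,-1,-1,-1,-1,-1,-1,-1]'

```text
time_s: 14.8
tcp_pos: [580.7, 119.4, 146.7]
tcp_rot: [0.0, 0.203, 0.979, -0.0]
contact_force: [-0.1, 1.4, -1.2]
opening: 13.0
grip_force: 61.4
```

```bash
python3 path.py 165 185 8
```

```text
t 14.8 now s [165.4] lat [0.] XY [123.4] [81.9] F [-0.1  1.4 -1.2] psi 66.6
[[-2.1, -0.0, -0.1], [-4.6, -0.0, -0.1], [-7.1, -0.0, -0.1], [-9.6, -0.0, -0.1], [-12.1, -0.0, -0.1], [-14.6, -0.0, -0.1], [-17.1, -0.1, -0.1], [-19.6, -0.1, -0.1]]
[0.1, 0.1, 0.1, 0.1, 0.1, 0.1, 0.1, 0.1]
```

>>> apply_moves --xyz '[[-2,0,0],[-5,0,0],[-8,0,0],[-11,0,0],[-14,0,0],[-17,0,0],[-20,0,0],[-20,0,0]]' --dr '[[0,0,0],[0,0,0],[0,0,0],[0,0,0],[0,0,0],[0,0,0],[0,0,0],[0,0,0]]' --fingers '[-1,-1,-1,-1,-1,-1,-1,-1]'

```text
time_s: 15.6
tcp_pos: [599.1, 111.4, 146.7]
tcp_rot: [0.0, 0.203, 0.979, -0.0]
contact_force: [-0.1, -1.0, -0.7]
opening: 13.2
grip_force: 61.4
```

>>> apply_moves --xyz '[[0,0.7,0],[0,1.4,0],[0,1.4,0],[0,1.4,0]]' --dr '[[0,0,0],[0,0,0],[0,0,0],[0,0,0]]' --fingers '[-1,-1,-1,-1]'

```text
time_s: 16.0
tcp_pos: [599.2, 113.0, 146.8]
tcp_rot: [0.0, 0.203, 0.979, -0.0]
contact_force: [0.5, 0.6, -1.9]
opening: 12.9
grip_force: 61.4
```

>>> apply_moves --xyz '[[0,-1.4,0],[0,-2.8,0],[0,-2.8,0],[0,-2.8,0]]' --dr '[[0,0,0],[0,0,0],[0,0,0],[0,0,0]]' --fingers '[-1,-1,-1,-1]'

```text
time_s: 16.4
tcp_pos: [598.1, 110.2, 146.7]
tcp_rot: [-0.0, 0.203, 0.979, -0.0]
contact_force: [0.4, -1.0, -1.1]
opening: 13.0
grip_force: 61.4
```

Free on both sides, so centred. Moving slowly up to the sleeve.

>>> apply_moves --xyz '[[0,1.4,0],[-2,1.4,0],[-4,1.4,0],[-6,1.4,0],[-7,1.4,0],[-8,1.4,0],[-9,1.4,0],[-9.5,1.4,0],[-10,1.4,0],[-10.5,1.4,0],[-11,1.4,0]]' --dr '[[0,0,0],[0,0,0],[0,0,0],[0,0,0],[0,0,0],[0,0,0],[0,0,0],[0,0,0],[0,0,0],[0,0,0],[0,0,0]]' --fingers '[-1,-1,-1,-1,-1,-1,-1,-1,-1,-1,-1]'

```text
time_s: 17.5
tcp_pos: [608.1, 107.5, 146.7]
tcp_rot: [-0.001, 0.203, 0.979, 0.0]
contact_force: [-3.7, 1.4, 0.5]
opening: 13.1
grip_force: 61.5
```

```bash
python3 path.py 196 210 7
```

```text
t 17.5 now s [195.3] lat [0.] XY [136.3] [108.8] F [-3.7  1.4  0.5] psi 66.6
[[-2.7, -0.0, -0.1], [-4.7, -0.0, -0.1], [-6.7, -0.0, -0.1], [-8.7, -0.0, -0.1], [-10.7, -0.0, -0.1], [-12.7, -0.0, -0.1], [-14.7, -0.0, -0.2]]
[0.1, 0.1, 0.1, 0.1, 0.1, 0.1, 0.1]
```

Touching the sleeve at about 4 N. Pushing gently.

>>> apply_moves --xyz '[[-0.5,0,0],[-1,0,0],[-1.5,0,0],[-2,0,0],[-2.5,0,0],[-3,0,0],[-3.5,0,0],[-4,0,0],[-4.5,0,0],[-5,0,0],[-5.5,0,0],[-6,0,0]]' --dr '[[0,0,0],[0,0,0],[0,0,0],[0,0,0],[0,0,0],[0,0,0],[0,0,0],[0,0,0],[0,0,0],[0,0,0],[0,0,0],[0,0,0]]' --fingers '[-1,-1,-1,-1,-1,-1,-1,-1,-1,-1,-1,-1]'

```text
time_s: 18.7
tcp_pos: [614.3, 104.8, 146.7]
tcp_rot: [-0.0, 0.203, 0.979, -0.0]
contact_force: [-3.2, 1.0, 0.3]
opening: 12.9
grip_force: 61.6
```

```bash
python3 path.py 196 210 1
```

```text
t 18.7 now s [202.] lat [0.] XY [139.2] [114.9] F [-3.2  1.   0.3] psi 66.6
[[-8.0, -0.0, -0.1]]
[0.1]
```

>>> apply_moves --xyz '[[-0.5,0,0],[-1,0,0],[-1.5,0,0],[-2,0,0],[-2.5,0,0],[-3,0,0],[-3.5,0,0],[-4,0,0],[-4.5,0,0],[-5,0,0]]' --dr '[[0,0,0],[0,0,0],[0,0,0],[0,0,0],[0,0,0],[0,0,0],[0,0,0],[0,0,0],[0,0,0],[0,0,0]]' --fingers '[-1,-1,-1,-1,-1,-1,-1,-1,-1,-1]'

```text
time_s: 19.7
tcp_pos: [618.9, 102.8, 146.7]
tcp_rot: [-0.0, 0.203, 0.979, -0.0]
contact_force: [-3.7, 0.3, 0.5]
opening: 13.4
grip_force: 61.6
```

```bash
python3 path.py 196 210 1
```

```text
t 19.7 now s [207.] lat [0.] XY [141.4] [119.4] F [-3.7  0.3  0.5] psi 66.6
[[-3.0, -0.0, -0.1]]
[0.1]
```

>>> apply_moves --xyz '[[-0.4,0,0],[-0.8,0,0],[-1.2,0,0],[-1.6,0,0],[-1.6,0,0]]' --dr '[[0,0,0],[0,0,0],[0,0,0],[0,0,0],[0,0,0]]' --fingers '[-1,-1,-1,-1,-1]'

```text
time_s: 20.2
tcp_pos: [620.4, 102.2, 146.7]
tcp_rot: [0.0, 0.203, 0.979, -0.0]
contact_force: [-3.6, 0.0, 0.6]
opening: 13.3
grip_force: 61.6
```

```bash
python3 path.py 196 210 1
```

```text
t 20.2 now s [208.6] lat [0.1] XY [142.1] [120.8] F [-3.6  0.   0.6] psi 66.6
[[-1.4, -0.1, -0.1]]
[0.1]
```

>>> apply_moves --xyz '[[-0.3,0,0],[-0.6,0,0],[-0.9,0,0],[-0.9,0,0]]' --dr '[[0,0,0],[0,0,0],[0,0,0],[0,0,0]]' --fingers '[-1,-1,-1,-1]'

```text
time_s: 20.6
tcp_pos: [621.2, 101.8, 146.7]
tcp_rot: [0.0, 0.203, 0.979, -0.0]
contact_force: [-4.3, -0.2, -0.2]
opening: 13.1
grip_force: 61.6
```

```bash
python3 path.py 196 210 1; python3 look.py 5
```

```text
t 20.6 now s [209.5] lat [0.1] XY [142.5] [121.6] F [-4.3 -0.2 -0.2] psi 66.6
[[-0.5, -0.1, -0.1]]
[0.1]
top 31
82 108 18 mean [614.4 103.7  99. ] rng [608.8  90.8  88.9 620.6 116.7 107.9] rect ((614.3441162109375, 103.89517974853516), (29.3898868560791, 1.1251696348190308), 65.21417999267578)
109 123 10 mean [615.3 103.9 114.1] rng [608.8  89.2 110.4 622.6 117.9 116.5] rect ((615.490478515625, 103.65940856933594), (31.935354232788086, 2.8428738117218018), 66.00483703613281)
side 175
82 108 90 mean [623.  114.5  94.7] rng [610.2  99.2  84.  635.4 121.9 106.8] rect ((624.28955078125, 105.08941650390625), (32.03539276123047, 24.696378707885742), 69.62541198730469)
109 123 64 mean [621.  111.1 114.4] rng [609.7  96.4 109.6 633.6 120.3 120.3] rect ((620.9735107421875, 108.33184814453125), (27.867706298828125, 25.971920013427734), 3.2056734561920166)
124 165 15 mean [611.9 106.  146.9] rng [610.2 101.1 125.8 614.5 118.3 163.1] rect ((613.5194091796875, 110.49016571044922), (19.794450759887695, 3.2914535999298096), 77.1186294555664)
```

View pics/l5.png

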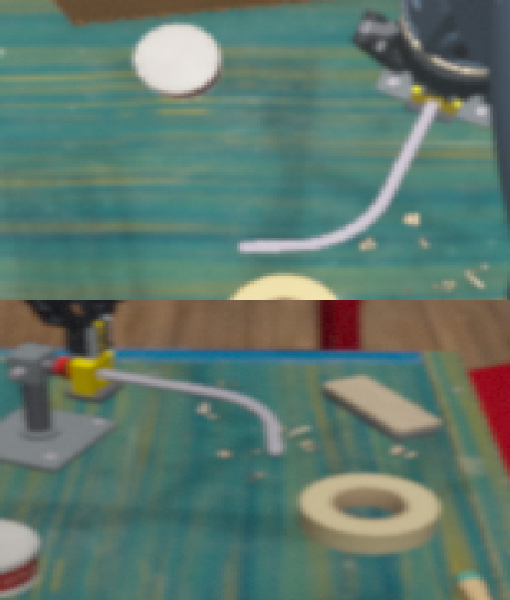

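Side view: the slider at (88,375) presses the sleeve (62,368) close to the post. No collar gap is visible at this size, so I'll keep easing until the force rises.

>>> apply_moves --xyz '[[-0.2,0,0],[-0.4,0,0],[-0.6,0,0],[-0.6,0,0]]' --dr '[[0,0,0],[0,0,0],[0,0,0],[0,0,0]]' --fingers '[-1,-1,-1,-1]'

```text
time_s: 21.1
tcp_pos: [621.7, 101.6, 146.6]
tcp_rot: [-0.0, 0.203, 0.979, -0.0]
contact_force: [-4.9, -0.1, -0.6]
opening: 13.2
grip_force: 61.5
```

```bash
python3 path.py 196 210 1
```

```text
t 21.1 now s [210.] lat [0.1] XY [142.7] [122.1] F [-4.9 -0.1 -0.6] psi 66.6
[[0.0, -0.1, -0.2]]
[0.1]
```

>>> apply_moves --xyz '[[-0.3,0,0],[-0.6,0,0],[-0.6,0,0]]' --dr '[[0,0,0],[0,0,0],[0,0,0]]' --fingers '[-1,-1,-1]'

```text
time_s: 21.4
tcp_pos: [621.8, 101.6, 146.6]
tcp_rot: [-0.001, 0.203, 0.979, 0.0]
contact_force: [-5.7, 1.4, 0.3]
opening: 13.2
grip_force: 61.7
```

```bash
python3 path.py 196 210 1
```

```text
t 21.4 now s [210.1] lat [0.1] XY [142.7] [122.2] F [-5.7  1.4  0.3] psi 66.6
[[0.1, -0.1, -0.2]]
[0.1]
```

>>> apply_moves --xyz '[[-0.3,0,0],[-0.7,0,0],[-0.7,0,0]]' --dr '[[0,0,0],[0,0,0],[0,0,0]]' --fingers '[-1,-1,-1]'

```text
time_s: 21.7
tcp_pos: [621.9, 101.5, 146.7]
tcp_rot: [-0.001, 0.203, 0.979, 0.0]
contact_force: [-8.9, 1.2, 1.8]
opening: 13.3
grip_force: 61.9
```

```bash
python3 path.py 196 210 1
```

```text
t 21.7 now s [210.2] lat [0.1] XY [142.8] [122.3] F [-8.9  1.2  1.8] psi 66.6
[[0.2, -0.1, -0.1]]
[0.1]
```

Stalled with rising force at the modelled home position (s 210), so the sleeve is home. Backing off, lowering so the bore rests on the rod, and releasing.

>>> apply_moves --xyz '[[1,0,0],[2,0,0],[3,0,0],[3,0,0.7],[3,0,1.4],[3,0,1.4]]' --dr '[[0,0,0],[0,0,0],[0,0,0],[0,0,0],[0,0,0],[0,0,0]]' --fingers '[-1,-1,-1,-1,-1,-1]'

```text
time_s: 22.3
tcp_pos: [620.4, 102.3, 145.2]
tcp_rot: [0.0, 0.203, 0.979, -0.0]
contact_force: [-0.1, 0.4, -1.5]
opening: 13.3
grip_force: 61.4
```

```bash
python3 path.py 196 210 1
```

```text
t 22.3 now s [208.6] lat [0.2] XY [142.] [120.9] F [-0.1  0.4 -1.5] psi 66.6
[[-1.4, -0.2, -1.6]]
[0.1]
```

>>> apply_moves --xyz '[[0,0,0],[0,0,0],[0,0,0],[0,0,0],[0,0,0],[0,0,0],[0,0,0],[0,0,0]]' --dr '[[0,0,0],[0,0,0],[0,0,0],[0,0,0],[0,0,0],[0,0,0],[0,0,0],[0,0,0]]' --fingers '[-0.5,-0.4,-0.2,-0.1,0,0,0,0]'

```text
time_s: 23.1
tcp_pos: [620.2, 102.3, 145.3]
tcp_rot: [-0.0, 0.203, 0.979, -0.0]
contact_force: [-0.6, 0.7, -0.1]
opening: 42.8
grip_force: 0.0
```

>>> apply_moves --xyz '[[0,0,-4],[0,0,-10],[0,0,-20],[0,0,-40],[0,0,-60],[0,0,-90],[0,0,-120],[0,0,-140],[0,0,-140]]' --dr '[[0,0,0],[0,0,0],[0,0,0],[0,0,0],[0,0,0],[0,0,0],[0,0,0],[0,0,0],[0,0,0]]' --fingers '[0,0,0,0,0,0,0,0,0]'

```text
time_s: 24.0
tcp_pos: [621.3, 102.5, 289.5]
tcp_rot: [0.003, 0.203, 0.979, 0.001]
contact_force: [-0.1, -0.5, 0.2]
opening: 42.5
grip_force: 0.0
```

```bash
python3 look.py 6; python3 to.py
python3 - <<'E'
import cv2,numpy as np
f=np.load("side6.npz")["pixels"]; cv2.imwrite("pics/c6.png",cv2.resize(f[150:215,190:280],None,fx=8,fy=8,interpolation=cv2.INTER_CUBIC))
E
```

```text
top 152
82 108 21 mean [615.4 105.   97.8] rng [608.4  91.1  84.3 626.9 119.2 106.3] rect ((617.8780517578125, 106.63899230957031), (30.828142166137695, 21.391677856445312), 24.55402946472168)
109 123 64 mean [620.6 102.6 114.3] rng [609.3  86.7 111.9 631.9 117.8 117.2] rect ((621.05126953125, 101.78813171386719), (33.635982513427734, 16.15484046936035), 67.37332153320312)
124 165 62 mean [619.1 102.5 150.8] rng [611.7  95.3 134.9 628.2 110.1 155.8] rect ((620.173828125, 101.89625549316406), (13.945085525512695, 17.4274845123291), 68.00831604003906)
side 285
82 108 99 mean [621.9 115.4  94.1] rng [608.6  98.5  82.8 632.9 122.1 106.7] rect ((619.6860961914062, 110.2718276977539), (29.073076248168945, 25.527973175048828), 11.589576721191406)
109 123 67 mean [619.  110.4 114.7] rng [607.6  97.8 109.5 631.2 119.8 121.7] rect ((618.49609375, 105.18577575683594), (31.925676345825195, 17.120716094970703), 61.685279846191406)
124 165 109 mean [618.6 107.6 141.3] rng [610.4 100.4 125.4 626.7 112.4 153.5] rect ((618.7500610351562, 103.14422607421875), (17.711606979370117, 17.88254165649414), 79.46027374267578)
t 24.1 tcp [620.33 102.32 285.99] psi 66.57 tilt [ 0.  0. -1.] F [-0.57 -0.21 -0.8 ] open 42.732207478375756 grip 0.0 q [ 0.16  0.42  0.32  1.48 -0.    0.57]
```

View pics/c6.png

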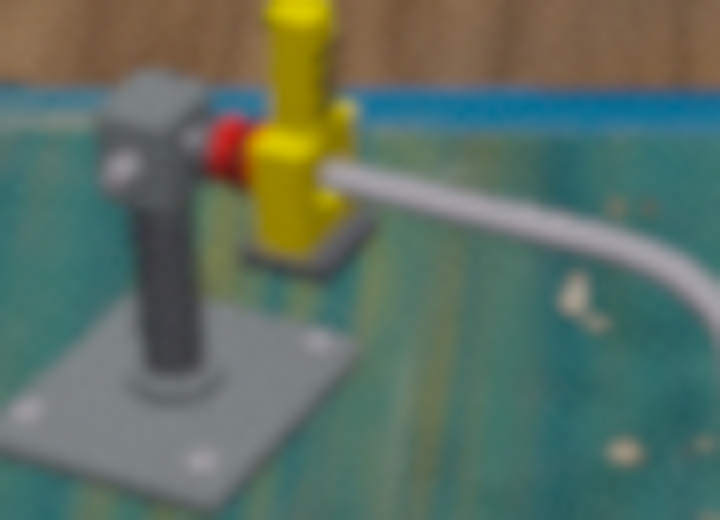

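Crop: the slider hangs upright on the far leg at (290,190), the red sleeve (232,150) is tight between it and the post at (155,140), and the gripper is clear. A quick check of the sleeve position and the bystanders against the start before handing in.

Run:
```python
from h import *
for n in ("top","side"):
  for k in "06":
    f=dict(np.load(f"{n}{k}.npz"));P=cloud(f);H=hsv(f);h,s=H[...,0].astype(int),H[...,1].astype(int)
    M=((h<8)|(h>172))&(s>110)&(P[...,2]>85)&(P[...,2]<115)&(P[...,0]>590)&(P[...,0]<680)&(P[...,1]>60)&(P[...,1]<130)
    v=(495.04,238.75,np.radians(-87.56),np.radians(64.19)) if n=="top" else (492.91,240.86,np.radians(-88.01),np.radians(64.38))
    q=curve_q(P[M],*v)[1]-40-70*v[3]; print(n,k,len(q),np.percentile(q,[2,50,98]).round(1))
    Z=P[...,2]
    for nm,cx,cy,r,zl,zh in (("tape",420,212,75,15,32),("tin",650,262,60,30,45),("stone",405,30,80,10,25)):
        m=(np.hypot(P[...,0]-cx,P[...,1]-cy)<r)&(Z>zl)&(Z<zh); print("  ",nm,m.sum(),P[m].mean(0).round(1) if m.any() else "")
```

```text
top 0 70 [ 83.9  92.3 100.8]
   tape 820 [429.7 212.3  23.3]
   tin 460 [670.6 288.   35.1]
   stone 767 [405.7  21.1  16.6]
top 6 20 [110.5 113.9 117.7]
   tape 822 [429.7 212.2  23.3]
   tin 459 [670.5 287.9  35. ]
   stone 599 [400.9  32.1  16.6]
side 0 62 [ 84.6  91.5 101.2]
   tape 804 [427.9 219.7  22.5]
   tin 490 [668.3 290.3  35. ]
   stone 419 [402.6  28.4  15.9]
side 6 29 [108.1 114.1 119.3]
   tape 802 [428.  219.4  22.5]
   tin 496 [668.1 290.6  34.9]
   stone 420 [402.9  28.6  15.8]
```

```bash
python3 -c "
from rig import bot
print(bot.hand_in())"
```

```text
the job is handed in; nothing more can be done
None
```

I handed the job in at about 24 s: the slider hangs upright on the far leg, the sleeve is home against the collar, the three bystanders have not moved, and the robot is clear; the judge's verdict was not shown.

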